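Load the battery box of an animatronic prop

ROBOT

A 6-joint arm with a two-finger parallel gripper is mounted at the origin on the work surface. World frame = base frame: x ahead of the robot, y to its left, z up, the work surface at z = 0. Lengths are in m, angles in degrees, forces in N, time in s.
With the tool pointing down it reaches from about 0.325 to 0.775 m from the base axis. Payload 5.5 kg.
Tool frame: the origin (TCP) lies at the centre of the arm's flange, where the gripper is bolted on; the fingertips stand 182 mm ahead of it and the grasp point (between the pads) lies 163 mm ahead of it; z points along the fingers, y is the direction in which the jaws open and shut (so a half turn about z gives the same grasp; the last joint's range is limited). The gripper opens to 88 mm and grips with 3 to 60 N. Pads are 20 mm wide; open, the fingers measure 115 mm over their backs; the gripper's body (75 mm by 178 mm) begins 61 mm behind the grasp point.
Start: joints at [61.152, 5.22, 70.514, -0, 104.267, -3.249], TCP at [0.259, 0.541, 0.405] pointing down, gripper open.
Joint ranges: [-164.24, 164.24], [-49.07, 125.15], [9.68, 141.18], [-86.29, 266.29], [3.28, 154.24], [-151.56, 151.56]. Speed limits (degrees/s): [147.25, 147.25, 172.46, 180, 180, 180].

INTERFACE

Orientations are given as [roll, pitch, yaw] about the fixed x, y, z axes, in that order (R = Rz(yaw) Ry(pitch) Rx(roll)).
In Python, from station import r gives the robot as it stands. The module is installed in compiled form; this text tells all that it offers. Calls block until the motion is done:
- r.reach(position, orientation): joint-space move of the TCP to a pose.
- r.servo_line(position, rotation=None, speed=0.15): straight line of the TCP; rotation=None keeps the orientation; speed is the mean speed in m/s.
- r.move_joints(angles): joint-space move.
- r.let_go() and r.grab(squeeze=None): open the fingers fully, or close them until they stop; squeeze is the grip in N (None keeps the last).
- r.wait(seconds).
- r.inverse_kinematics(position, orientation): joint angles nearest the present ones, or None.
- r.sense(): the state.
- r.snapshot(name): name is "scene" or "top" or "wrist"; returns a dict with "frame" (480x640x3 uint8, red, green, blue), "fx", "fy", "cx", "cy" (pixels), "dist_coeffs" ([k1, k2, p1, p2, k3] as OpenCV has them; the pictures are not rectified), "R" (3x3) and "t" (3): a world point X has camera coordinates R X + t. Camera axes: x right, y down, z forward; pixel columns grow to the right and rows downward; lengths in m; the calibration is good to about 2 mm. A picture is of the moment at which its call begins. There is no depth.
A pose or a line that the arm cannot do raises r.IKError and nothing moves.
- r.hand_in(): hands the job in, once; it reports no verdict.
The state is a dict: "clock": time; "joints": joint angles; "joint_vel": joint speeds; "joint_torque": joint torques, N m; "tcp_pos": TCP position; "orientation": TCP orientation; "contact_force": force on the tool from outside, world axes, zero at the start; "torque": the same for the moment, N m; "opening": finger opening in m.
Only numpy, scipy, OpenCV 4.12 (cv2) and the standard library are available. Lean on these libraries where they do the work, as an engineer would, in place of code of your own. Each camera call takes 0.05 s, during which the arm holds its last target. There are 200 camera calls.

TASK

Get the prop's battery box ready to run: lower the battery pack upright onto the floor of the open box and let go, then lay the metal cover plate, handle up, flat on the ledges above it, and last swing the keeper bar all the way across over the plate so that nothing can come out. Set the parts down rather than dropping them, and leave the dome, the brush pot and the screwdriver where they are.

Things in the scene. Friction and masses are not known exactly. Their poses are not given: they have to be found in the camera images.
- box: Grey open-topped metal box bolted to the bench: 122 mm (own x) by 192 mm (own y), 86 mm high, walls and floor 6 mm, inside 110 by 180 mm. Origin: centre of its underside, z up; the floor's top is 6 mm above it. Position and yaw vary. A solid block 14 mm thick inside each y end makes a ledge for the plate and leaves 110 by 152 mm of floor between for the battery.
- box_ledge (a point): Centre of the box at the height of the two ledges' tops, 76 mm above the box's underside and 10 mm below the rim; axes as the box. The seated plate's underside centre lies here, with 4 mm play to each wall.
- battery: Black battery pack with grey bands, 60 (own x) by 100 (own y) by 34 mm high, with a grey upright grip rib in the middle on top: 50 mm along x, 16 mm thick along y, 32 mm high (rib top 66 mm above the underside). Origin: centre of the underside, z up. 0.25 to 0.5 kg, loose. In the box its long side lies along the box's long side, either way round.
- plate: Aluminium cover plate 102 (own x) by 172 (own y) by 5 mm, with a bridge handle in the middle: a dark bar 70 mm along x, 14 mm thick along y, 12 mm high, its centre 35 mm above the plate's underside, on two legs. Origin: centre of the underside, z up. 0.2 to 0.4 kg, loose, handle up. Fits either way round (half turn), long side along the box's long side.
- keeper (a joint): Angle a (rad) of the flat steel keeper bar about its upright pivot. 0 (a stop): across the box, pointing along the box's -x over the plate; it grows (to 2.6) as the bar swings out towards the box's +y. From the pivot the bar points along (-cos a, sin a) in the box frame. It stays where left; 1 to 2 N at the knob move it. Starts between 1.6 and 2.1.
- keeper_pivot (a point): Pivot axis of the keeper bar, at x +72, y +60 mm in the box frame, at the bar's underside, 87 mm above the box's underside (6 mm above a seated plate). The bar is 18 mm wide and 8 mm thick and reaches 137 mm from this axis.
- keeper_knob (a point): Middle of the upright round black knob on the keeper bar's free end: 18 mm diameter, 34 mm high, from 95 to 129 mm above the box's underside (this point at 112 mm), 130 mm from the pivot axis. It can be pinched or pushed.
- dome: Bystander: pale translucent display dome on a round wooden base, 104 mm diameter, 100 mm high. Origin: centre of the underside. Leave it alone.
- brush_pot: Bystander: white pot of brushes, 76 mm diameter, 85 mm high, the brushes rising to 155 mm. Origin: centre of the underside. Leave it alone.
- screwdriver: Bystander: screwdriver 180 mm long lying on the bench. Origin: under its middle. Leave it alone.

How it is judged (in metres and radians):
On the way, in this order (a step that is already met when the one before it is completed fails the run):
1. the battery pack lies upright on the box floor, let go and still (z of battery in the frame of box between 0.002 and 0.01 m and x of battery in the frame of box between -0.05 and 0.05 m and y of battery in the frame of box between -0.06 and 0.06 m and angle between battery's own z axis and vertical below 0.08 rad and contact force between the fingers and battery below 0.3 N and linear speed of battery below 0.02 m/s), for 0.2 s.
2. the cover plate lies flat on both ledges above the battery, let go and still (z of battery in the frame of box between 0.002 and 0.01 m and x of battery in the frame of box between -0.05 and 0.05 m and y of battery in the frame of box between -0.06 and 0.06 m and angle between battery's own z axis and vertical below 0.08 rad and z of plate in the frame of box between 0.072 and 0.079 m and x of plate in the frame of box between -0.012 and 0.012 m and y of plate in the frame of box between -0.012 and 0.012 m and angle between plate's own z axis and vertical below 0.04 rad and contact force between the fingers and plate below 0.3 N and linear speed of plate below 0.02 m/s), for 0.2 s.
3. the keeper bar is swung across over the plate (z of battery in the frame of box between 0.002 and 0.01 m and x of battery in the frame of box between -0.05 and 0.05 m and y of battery in the frame of box between -0.06 and 0.06 m and angle between battery's own z axis and vertical below 0.08 rad and z of plate in the frame of box between 0.072 and 0.079 m and x of plate in the frame of box between -0.012 and 0.012 m and y of plate in the frame of box between -0.012 and 0.012 m and angle between plate's own z axis and vertical below 0.04 rad and value of joint keeper below 0.15 rad), for 0.2 s.
At the end, for the whole second after the job is handed in: The battery lies upright on the box floor (underside within 4 mm of the floor's height, tilt under 0.08 rad), the cover plate lies flat on both ledges (underside 72 to 79 mm above the box's underside, tilt under 0.04 rad), the keeper bar is across (below 0.15 rad), and all is at rest and released (all of step 3 and linear speed of each of battery, plate below 0.02 m/s and velocity of joint keeper between -0.05 and 0.05 rad/s); the robot touches nothing.
It fails at once if the battery is dropped (moving faster than 0.75 m/s with no finger on it) (contact force between the fingers and battery below 0.3 N and linear speed of battery above 0.75 m/s).
It fails at once if the cover plate is dropped (moving faster than 0.75 m/s with no finger on it) (contact force between the fingers and plate below 0.3 N and linear speed of plate above 0.75 m/s).
It fails at once if a bystander is moved more than 30 mm or tipped over (distance of any of dome, brush_pot, screwdriver from where it was at the start of the episode above 0.03 m or angle between any of dome, brush_pot's own z axis and vertical above 0.5 rad).
It also fails if it takes over 72 s, if anything falls off the work surface, if the arm or the gripper's body presses on something with over 40 N, if the wrist force passes 120 N, or if a joint passes its speed limit or range.

## Working session

There is one attempt and no reset: what is moved stays moved. The work goes in short steps, each a Python script; the robot and the scene stay as the last script left them, time stands still between calls to the robot, and variables do not carry over. Pictures are saved under pics/ and viewed, about 8 in all and at most 12, crops included, and the job is handed in when it is done.

```bash
mkdir -p pics
cat > h.py <<'E'
import numpy as np, cv2
from station import r
def snap(n,f):
    s=r.snapshot(n); cv2.imwrite(f'pics/{f}.png',s['frame'][:,:,::-1])
    np.savez(f'pics/{f}.npz',**{k:np.array(v) for k,v in s.items()}); return s
def load(f): return dict(np.load(f'pics/{f}.npz'))
def K(s): return np.array([[s['fx'],0,s['cx']],[0,s['fy'],s['cy']],[0,0,1.]])
def pix2w(s,px,z):
    "pixels -> world points at height z"
    px=np.array(px,float).reshape(-1,1,2); u=cv2.undistortPoints(px,K(s),np.array(s['dist_coeffs'],float)).reshape(-1,2)
    R=np.array(s['R']);t=np.array(s['t']); c=-R.T@t
    d=np.c_[u,np.ones(len(u))]@R
    z=np.broadcast_to(z,len(u))
    return c+d*((z-c[2])/d[:,2])[:,None]
def w2pix(s,P):
    R=np.array(s['R'],float);return cv2.projectPoints(np.array(P,float).reshape(-1,1,3),cv2.Rodrigues(R)[0],np.array(s['t'],float),K(s),np.array(s['dist_coeffs'],float))[0].reshape(-1,2)
E
python3 - <<'E'
from h import *
for n in('top','scene'):
    s=snap(n,n+'0'); R=np.array(s['R']); print(n,-R.T@np.array(s['t']),s['fx'],s['dist_coeffs'])
print(r.sense()['clock'],r.sense()['orientation'])
E
```

```text
top [ 0.49881883 -0.02402629  1.22337568] 547.3144203787923 [-0.17221866  0.          0.          0.          0.        ]
scene [1.72442046 0.50160595 0.86774501] 621.5746065556833 [0.0210977 0.        0.        0.        0.       ]
0.1 [-1.79898998e+02 -5.52258458e-03  1.54400430e+02]
```

View pics/top0.png

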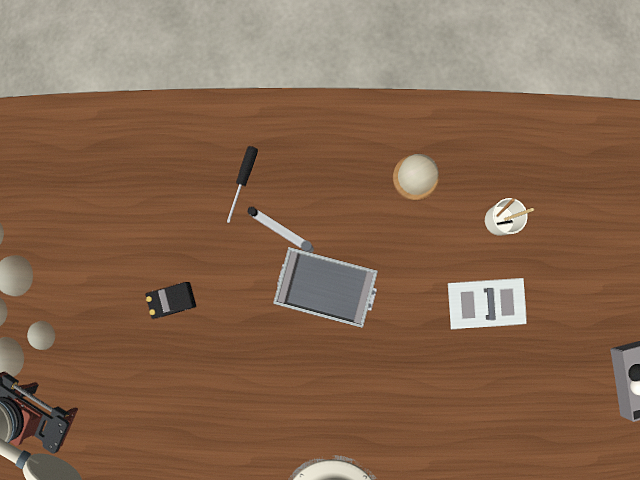

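View pics/scene0.png

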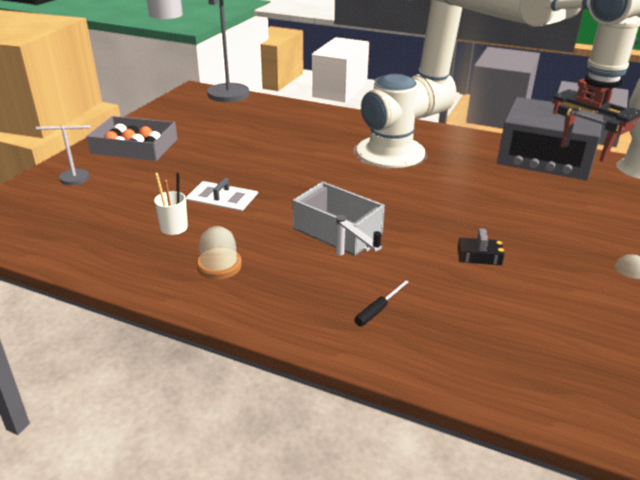

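The top view shows the battery near (171,300), the box at (325,287) with the keeper pivot at (306,246) and knob at (252,212), and the plate at (488,304). I'll enlarge it to read corners.

Run:
```python
from h import *
im=cv2.imread('pics/top0.png')
def crop(x,y,w,h,k): 
    c=cv2.resize(im[y:y+h,x:x+w],None,fx=k,fy=k,interpolation=cv2.INTER_CUBIC)
    for i in range(0,w,10): cv2.line(c,(i*k,0),(i*k,8 if i%50 else 16),(0,255,255),1)
    for i in range(0,h,10): cv2.line(c,(0,i*k),(8 if i%50 else 16,i*k),(0,255,255),1)
    return c
a=crop(240,200,150,135,5) #750x675
a=crop(240,205,150,70,5)
b=crop(240,240,150,95,5); c=crop(140,270,65,60,6); d=crop(440,270,95,70,4)
out=np.zeros((600,800,3),np.uint8)
b=crop(240,200,160,140,4) # 640x560? 
out2=np.zeros((600,800,3),np.uint8)
out2[:60*4*1,:65*4]=crop(140,270,65,60,4)
out2[:280,270:270+380]=d
cv2.imwrite('pics/c1.png',crop(240,200,160,140,5)[:600,:800]) # box: orig=(240+u/5,200+v/5), cuts at row 320 
o=np.zeros((600,800,3),np.uint8); o[:300,:325]=crop(140,270,65,60,5); o[:300,330:330+470]=crop(440,270,94,60,5); o[305:600,:800]=crop(240,281,160,59,5)
cv2.imwrite('pics/c2.png',o)
```

```text
(no output)
```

View pics/c1.png

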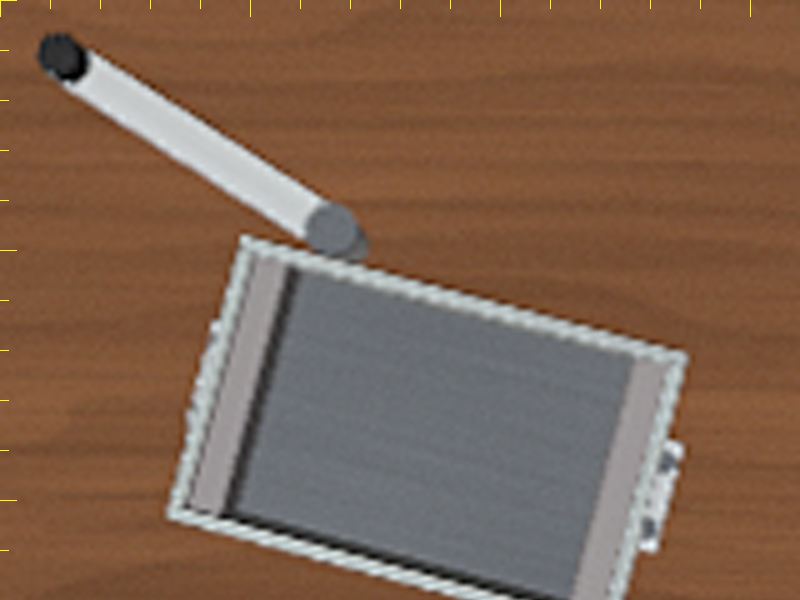

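View pics/c2.png

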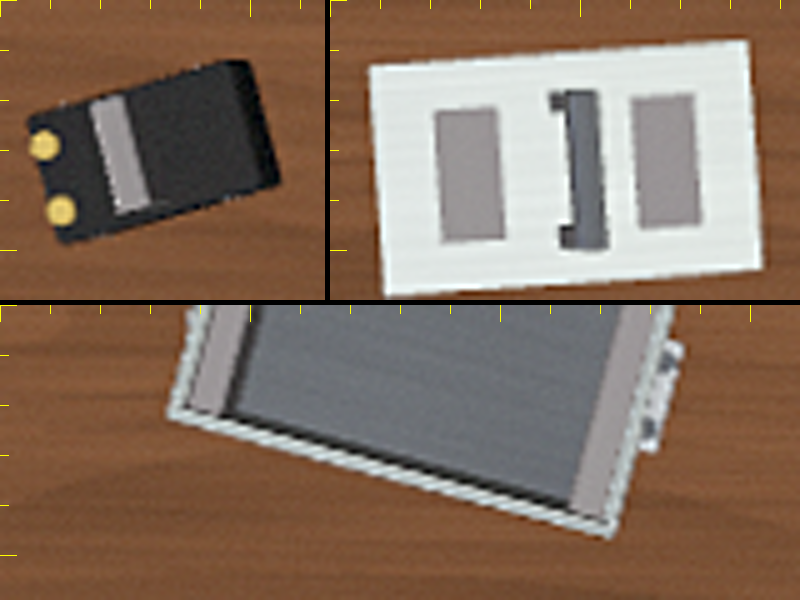

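Readings from the crops (both 5x):
- **Rim corners:** (243,236), (686,355) and (170,518) in the first crop, (612,537) in the second.
- **Battery:** left top corners (28,116) and (65,243), rib top (90,104)–(150,206).
- **Plate:** corners (370,66), (748,41), (764,268) and (385,296).
- **Keeper:** knob top (62,57), pivot cap (332,229).

Next I'll fit poses.

```bash
cat > fit.py <<'E'
from h import *
from scipy.optimize import least_squares
def fit(s,px,model,x0):
    "planar pose (x,y,yaw deg) from pixel points and model points (own frame, box/bench z=0)"
    px=np.array(px,float);M=np.array(model,float)
    def W(p):
        a=np.radians(p[2]);c,q=np.cos(a),np.sin(a)
        return np.c_[p[0]+c*M[:,0]-q*M[:,1],p[1]+q*M[:,0]+c*M[:,1],M[:,2]]
    o=least_squares(lambda p:(w2pix(s,W(p))-px).ravel(),x0,x_scale=[.1,.1,10])
    return o.x,np.abs(o.fun).max()
E
python3 - <<'E'
from fit import *
s=load('top0')
f=lambda pts,ox,oy,u0=0,v0=0:[(ox+(u-u0+.5)/5-.5,oy+(v-v0+.5)/5-.5) for u,v in pts]
box,e=fit(s,f([(243,236),(686,355),(170,518)],240,200)+f([(612,537)],240,281,0,305),
 [[.061,.096,.086],[.061,-.096,.086],[-.061,.096,.086],[-.061,-.096,.086]],[.45,0,-15]);print('box',box,e)
bat,e=fit(s,f([(28,116),(65,243),(92,103),(118,214)],140,270),
 [[.03,.05,.034],[-.03,.05,.034],[.025,.008,.066],[-.025,.008,.066]],[.45,.33,15]);print('bat',bat,e)
pl,e=fit(s,f([(370,66),(748,41),(764,268),(385,296)],440,270,330),
 [[.051,.086,.005],[.051,-.086,.005],[-.051,-.086,.005],[-.051,.086,.005]],[.45,-.35,5]);print('plate',pl,e)
k=pix2w(s,f([(62,57),(332,229)],240,200),[.129,.097])
print(k, 'handle',pix2w(s,f([(570,92),(597,92),(606,247),(580,247)],440,270,330),.041).mean(0))
a=np.radians(box[2]);R=np.array([[np.cos(a),-np.sin(a)],[np.sin(a),np.cos(a)]])
q=(k[:,:2]-box[:2])@R; d=q[0]-[.072,.060]; print(q,np.hypot(*d),np.arctan2(d[1],-d[0]))
E
```

```text
box [  0.49301155   0.01970114 -13.93982066] 0.6753505559524342
bat [ 0.45687779  0.36741673 17.05043016] 0.7696098929251889
plate [ 0.46072149 -0.34056708  4.25179661] 0.40863682332917506
[[0.64407503 0.16914754 0.129     ]
 [0.57791777 0.0600467  0.097     ]] handle [ 0.4612229  -0.33993081  0.041     ]
[[0.11061251 0.18143669]
 [0.07268631 0.05961149]] 0.12742760738574366 1.87865144266636
```

The fits agree with the given sizes: the pivot lands at (72.7, 59.6) mm against 72/60, and the knob radius is 127 mm against 130. Next I'll hover over the battery and check with the wrist camera.

Run:
```python
from h import *
r.reach([.457,.3675,.056+.10+.163],[180,0,17.05])
s=snap('wrist','w1'); print(r.sense()['joints'],r.sense()['orientation'],r.sense()['clock'])
a=np.radians(17.05);R=np.array([[np.cos(a),-np.sin(a)],[np.sin(a),np.cos(a)]])
im=cv2.imread('pics/w1.png')
for z,X,Y in((.066,.025,.008),(.034,.03,.05)):
    c=np.array([[X,Y],[-X,Y],[-X,-Y],[X,-Y]])@R.T+[.457,.3675]
    p=w2pix(s,np.c_[c,[z]*4]); print(p.round(1)); cv2.polylines(im,[p.round().astype(int)],1,(0,0,255),1)
cv2.imwrite('pics/w1o.png',im)
```

```text
[3.55202119e+01 3.11004577e+00 8.13666290e+01 9.04427475e-03
 9.55056144e+01 1.08397531e+02] [-1.79985868e+02 -1.39644511e-02  1.71235481e+01] 1.85
[[302.1 209. ]
 [302.6 280. ]
 [325.7 280.1]
 [326.6 209.1]]
[[246.3 193.2]
 [250.  269.7]
 [378.4 270. ]
 [382.5 193.6]]
```

View pics/w1o.png

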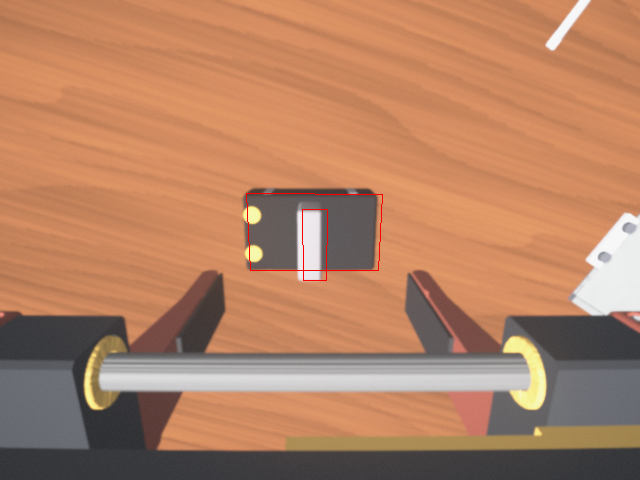

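The rib spans columns 297–321, about 5 px left of the prediction at 302–326, so the battery sits about 3 mm further along its own +y. I'll correct for that, grasp, lift, and look at the box from above.

Run:
```python
from h import *
r.reach([.4575,.3708,.056+.05+.163],[180,0,17.05])
r.servo_line([.4575,.3708,.056+.163],speed=.1)
print(r.sense()['contact_force'])
r.grab(30); print('open',r.sense()['opening'])
r.servo_line([.4575,.3708,.22+.163],speed=.2)
print(r.sense()['opening'],r.sense()['contact_force'])
r.reach([.493,.0197,.22+.163],[180,0,-13.94])
s=snap('wrist','w2');im=cv2.imread('pics/w2.png')
a=np.radians(-13.94);R=np.array([[np.cos(a),-np.sin(a)],[np.sin(a),np.cos(a)]])
c=np.array([[.061,.096],[-.061,.096],[-.061,-.096],[.061,-.096]])@R.T+[.493,.0197]
p=w2pix(s,np.c_[c,[.086]*4]); print(p.round(1)); cv2.polylines(im,[p.round().astype(int)],1,(0,0,255),1)
cv2.imwrite('pics/w2o.png',im); print(r.sense()['clock'],r.sense()['joints'],r.sense()['tcp_pos'])
```

```text
[-0.27321348 -0.5566709   0.71114346]
open 0.01574645132164534
0.01573384338600342 [ 0.27357975 -0.55726215 -5.57792686]
[[186.  149.5]
 [199.6 299.4]
 [429.7 299.9]
 [444.1 150.2]]
6.2583 [-1.55936292e+00 -1.14128511e+01  8.87600723e+01  2.68453259e-02
  1.02661334e+02  1.02281540e+02] [0.49315315 0.02066415 0.38287674]
```

View pics/w2o.png

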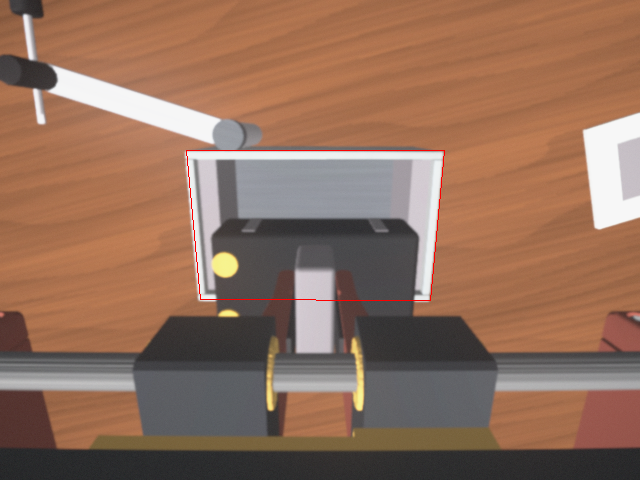

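The box overlay matches within about 1 px (rim 187–443, top edge at row 150), and the battery hangs straight. I'll lower it.

Run:
```python
from h import *
f=lambda:np.round(r.sense()['contact_force'],2)
r.servo_line([.493,.0197,.075+.163],speed=.15); print(f())
z=.065
r.servo_line([.493,.0197,z+.163],speed=.03); print(f())
while f()[2]<-1.5 and z>.059:
    z-=.001; r.servo_line([.493,.0197,z+.163],speed=.02); r.wait(.1); print(z,f())
r.let_go(); r.wait(.4)
r.servo_line([.493,.0197,.24+.163],speed=.2)
s=snap('wrist','w3'); print(r.sense()['clock'],r.sense()['opening'])
r.reach([.461,-.340,.036+.10+.163],[180,0,4.25])
s=snap('wrist','w4')
a=np.radians(4.25);R=np.array([[np.cos(a),-np.sin(a)],[np.sin(a),np.cos(a)]])
im=cv2.imread('pics/w4.png')
for z,X,Y in((.041,.035,.007),(.005,.051,.086)):
    c=np.array([[X,Y],[-X,Y],[-X,-Y],[X,-Y]])@R.T+[.461,-.3405]
    p=w2pix(s,np.c_[c,[z]*4]); cv2.polylines(im,[p.round().astype(int)],1,(0,0,255),1)
im3=cv2.imread('pics/w3.png')
cv2.imwrite('pics/w34.png',cv2.resize(np.vstack([im3[:360],im[:360]]),(533,600),interpolation=cv2.INTER_AREA))
```

```text
[-0.16  0.05 -3.74]
[ 0.02 -0.05 -3.9 ]
0.064 [-0.81  0.32 -3.66]
0.063 [-0.57  0.72 -5.07]
0.062 [ 0.35  0.19 -4.39]
0.061 [-4.8  -0.6   5.77]
11.9333 0.08755490141852747
```

View pics/w34.png

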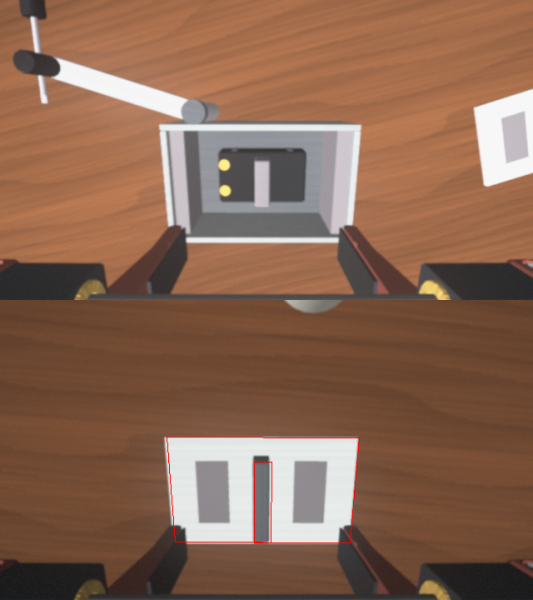

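The battery lies flat and centred in the box. The plate overlay matches within about 2 px, with the handle about 1 mm further along +y. I'll grasp the plate and carry it over.

Run:
```python
from h import *
f=lambda:np.round(r.sense()['contact_force'],2)
x,y=.461,-.339
r.servo_line([x,y,.035+.163],speed=.1); r.grab(30); print(r.sense()['opening'],f())
r.servo_line([x,y,.20+.163],speed=.15)
r.reach([.493,.0197,.20+.163],[180,0,-13.94]); r.wait(.3)
r.servo_line([.493,.0197,.135+.163],speed=.1); r.wait(.2)
print(f(),r.sense()['tcp_pos'],r.sense()['opening'],r.sense()['clock'])
a=snap('wrist','w5'); b=snap('scene','s5')
im=cv2.imread('pics/s5.png')[130:290,240:440]
o=np.zeros((600,800,3),np.uint8); o[:240,:320]=cv2.resize(cv2.imread('pics/w5.png'),(320,240)); o[:240,320:620]=cv2.resize(im,(300,240))
o=np.vstack([cv2.imread('pics/w5.png')[100:340,:],cv2.resize(im,(450,360),interpolation=cv2.INTER_CUBIC).repeat(1,1) if 0 else cv2.copyMakeBorder(cv2.resize(im,(450,360),interpolation=cv2.INTER_CUBIC),0,0,0,190,0)])
cv2.imwrite('pics/v5.png',o)
```

```text
0.013756814565415807 [0.03 0.94 0.02]
[ 0.03 -0.13 -3.  ] [0.49317005 0.01970756 0.29896023] 0.013651242853013248 19.5667
```

View pics/v5.png

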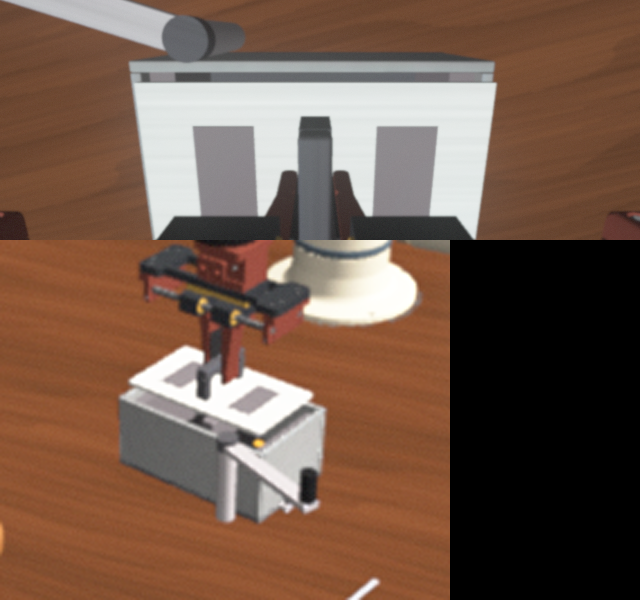

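The wrist view shows the plate's far edge from (134,182) to (496,182) and the rim's outer far edge from (131,163) to (494,163), so I can compare the two in the world frame.

Run:
```python
from h import *
s=load('w5'); a=np.radians(-13.94);R=np.array([[np.cos(a),-np.sin(a)],[np.sin(a),np.cos(a)]])
w=pix2w(s,[(134,182),(496,182),(131,163),(494,163)],[.106,.106,.086,.086])
print(((w[:,:2]-[.493,.0197])@R*1000).round(1))
```

```text
[[ 51.7  85.8]
 [ 51.9 -87.3]
 [ 59.1  96. ]
 [ 59.3 -94.8]]
```

In the box frame the plate sits about 1–2 mm too far in +x and 1.3 mm too far in −y, against 4 mm of play. I'll shift it by (−1.2, +1.2) mm and lower it while watching the force.

Run:
```python
from h import *
f=lambda:np.round(r.sense()['contact_force'],2)
a=np.radians(-13.94);R=np.array([[np.cos(a),-np.sin(a)],[np.sin(a),np.cos(a)]])
x,y=np.array([.493,.0197])+R@[-.0012,.0012]
r.servo_line([x,y,.124+.163],speed=.06); f0=f(); print(f0)
z=.124
while z>.108:
    z-=.002 if z>.1141 else .001
    r.servo_line([x,y,z+.163],speed=.03); r.wait(.1); q=f(); print(round(z,4),q,round(r.sense()['tcp_pos'][2]-.163,4))
    if q[2]-f0[2]>3: break
print(r.sense()['clock']); snap('wrist','w6')
```

```text
[ 0.27 -0.16 -2.69]
0.122 [ 0.13 -0.3  -3.42] 0.1221
0.12 [-0.51  0.38 -3.99] 0.12
0.118 [ 0.22 -0.56 -3.48] 0.118
0.116 [-0.68 -1.08 -3.02] 0.116
0.114 [ 0.73 -0.07 -3.21] 0.114
0.113 [-0.56  0.27 -2.97] 0.113
0.112 [ 0.2  -0.06 -3.82] 0.112
0.111 [-0.16 -0.94 -3.08] 0.111
0.11 [-3.53  0.16  5.71] 0.111
23.15
```

Contact came at 0.1105 m, against the 0.111 m expected for a seated plate. I'll release and look.

Run:
```python
from h import *
p=r.sense()['tcp_pos']
r.servo_line([p[0],p[1],.111+.163],speed=.02)
r.let_go(); r.wait(.4)
r.servo_line([p[0],p[1],.22+.163],speed=.2)
s=snap('wrist','w7'); b=snap('scene','s7')
im=cv2.resize(cv2.imread('pics/s7.png')[160:270,270:410],(420,330),interpolation=cv2.INTER_CUBIC)
cv2.imwrite('pics/v7.png',np.vstack([cv2.imread('pics/w7.png')[40:310],cv2.copyMakeBorder(im,0,0,0,220,0)]))
print(r.sense()['clock'],r.sense()['opening'])
```

```text
25.85 0.08793943087864642
```

View pics/v7.png

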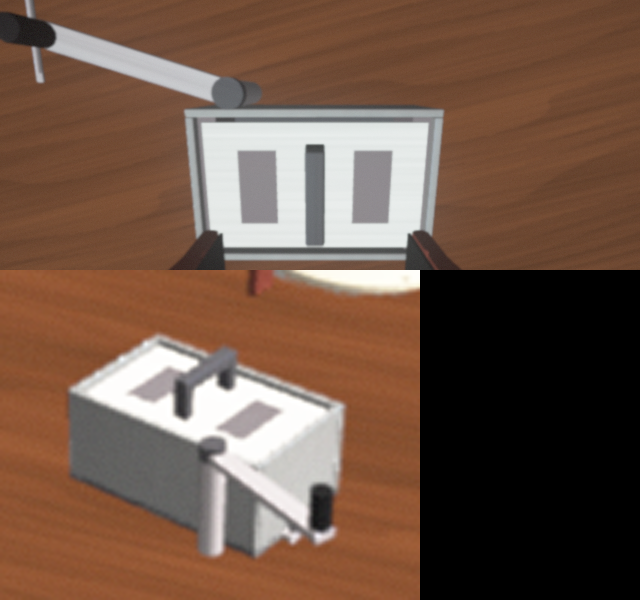

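The plate sits flat inside the rim with even gaps all round (plate columns 200–428, rim 186–443). Now I'll pinch the keeper knob and swing it.

Run:
```python
from h import *
B=-13.94;c,s_=np.cos(np.radians(B)),np.sin(np.radians(B));R=np.array([[c,-s_],[s_,c]])
def pose(a,z):
    q=np.array([.493,.0197])+R@[.072-.130*np.cos(a),.060+.130*np.sin(a)]
    return [*q,z+.163],[180,0,(B-np.degrees(a)+180)]
A=np.linspace(1.8787,-.005,13)
# check IK only
for a in A: assert r.inverse_kinematics(*pose(a,.118)) is not None,a
r.reach(*pose(A[0],.18)); r.servo_line(pose(A[0],.118)[0],speed=.1); print(r.sense()['joints'][5])
r.grab(12); print(r.sense()['opening'])
for a in A[1:]:
    r.servo_line(*pose(a,.118),speed=.1); st=r.sense(); print(round(a,2),np.round(st['contact_force'],1),round(st['opening'],4))
    if np.linalg.norm(st['contact_force'][:2])>15: break
r.wait(.2); print(r.sense()['contact_force'],r.sense()['clock'])
r.let_go(); r.wait(.3)
r.servo_line(pose(a,.22)[0],speed=.2)
r.reach([.40,-.08,.48],[180,0,-13.94]); r.wait(.3)
snap('wrist','w8'); snap('scene','s8'); t=snap('top','t8')
im=cv2.resize(cv2.imread('pics/s8.png')[160:270,270:410],(420,330),interpolation=cv2.INTER_CUBIC)
cv2.imwrite('pics/v8.png',np.vstack([cv2.imread('pics/w8.png')[0:270],cv2.copyMakeBorder(im,0,0,0,220,0)]))
print(r.sense()['clock'])
```

```text
43.5347798466117
0.01738938306386403
1.72 [-0.6  0.8  0.4] 0.0175
1.56 [ 0.7  1.5 -0.4] 0.0173
1.41 [-0.6  3.2 -1.8] 0.0177
1.25 [ 0.   3.8 -1. ] 0.0178
1.09 [-1.3  3.8 -1. ] 0.0179
0.94 [-0.9  3.  -1.1] 0.0176
0.78 [-1.9  3.4 -1.4] 0.0175
0.62 [-0.7  3.  -1.3] 0.0179
0.47 [-0.4  0.8 -2.5] 0.018
0.31 [ 1.2 -0.8 -3.8] 0.0178
0.15 [ 4.2 -1.  -4.2] 0.0181
-0.0 [ 8.7  6.1 -8.6] 0.0175
[ 8.2210158   5.55587869 -7.4767011 ] 33.0583
37.9583
```

View pics/v8.png

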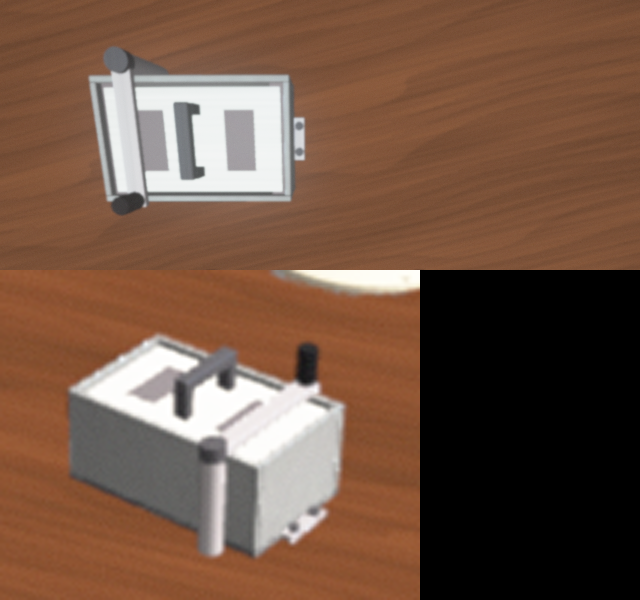

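The bar lies across the box beside the handle. I'll check its angle numerically from the bar's edges: right edge (131,72)–(146,203), knob top about (119,204), pivot cap (118,59).

Run:
```python
from h import *
s=load('w8'); a=np.radians(-13.94);R=np.array([[np.cos(a),-np.sin(a)],[np.sin(a),np.cos(a)]])
q=(pix2w(s,[(131,72),(146,203),(119,204),(118,59)],[.095,.095,.129,.098])[:,:2]-[.493,.0197])@R
print(q.round(4)); d=q[1]-q[0]; print('a edge',np.arctan2(d[1],-d[0])); d=q[2]-[.072,.06]; print('a knob',np.arctan2(d[1],-d[0]),np.hypot(*d))
```

```text
[[ 0.0614  0.0513]
 [-0.0625  0.0521]
 [-0.0568  0.0615]
 [ 0.0721  0.0605]]
a edge 0.007066124871764483
a knob 0.011880634722558675 0.12879456572239287
```

The keeper angle comes out at about 0.01 rad by both measures, so I'll hand in.

```bash
python3 -c "
from station import r
print(r.sense()['contact_force'],r.sense()['clock']); r.hand_in()"
```

```text
[0.4989515  0.85926486 0.19754427] 37.9583
the job is handed in; nothing more can be done
```

The battery is in the box, the cover plate is seated over it and the keeper bar is swung across. I handed the job in at about 38 s of the 72 s allowed; the hand-in reports no verdict.

- **Battery:** I lowered it until it touched the floor, at the expected height, then let go. The wrist picture showed it lying flat and centred.
- **Plate:** It touched the ledges within about 0.5 mm of the expected height, and the pictures showed it flat inside the rim with even gaps.
- **Keeper:** I pinched the knob and swung it to its stop. The last picture puts its angle at about 0.01 rad, measured from both the bar's edge and the knob; the limit is 0.15.
- **Release:** The arm is clear of everything. The dome, brush pot and screwdriver were never approached, though I did not measure them again.

Two measurements disagreed slightly. The first battery estimate was about 3 mm off, which I corrected before grasping. Just before lowering the plate, the wrist view differed from the earlier box position by 1–2 mm, within the 4 mm play, so I shifted the plate by 1.2 mm on each axis.

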